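# Latch the sprung gluing clamp open and slide the case out

### The job

The gluing clamp is holding a finished wooden case. Push the jaw back against its spring by its angle handle and work the handle sideways into the hidden holding notch (it must be felt for) so that the jaw stays open by itself when you let go; then, with the jaw staying latched open, slide the case (do not lift it) across the board onto the ledge, up against the stop strip, keeping it upright, and do not disturb the glue bottle, spare case or spring clamp.

Things in the scene. Friction and masses are not known exactly. Their poses are not given: they have to be found in the camera images.
- jig: Gluing clamp: plywood base board 200 (x) by 330 mm (y -160 to 170), 18 thick, fixed on the bench, yaw within 0.25 rad. Origin at table height. Jig axes: +x away from the robot, +y to its left, z up; mm in this frame below. The case is clamped at x -20, y -90. Left end block: y 144 to 166, 54 high. The board goes on level as a ledge beyond x 100 for y -160 to -30, up to a stop strip.
- fence_face (a point): On the guiding face (looks to +y) of the wooden fence at the foot of the clamped case, on the board, jig x -20, y -131. The fence is 20 mm thick, 30 mm high above the board and runs along x from -60 to 155.
- cover_mid (a point): Top centre of the flat aluminium cover (jig x 39 to 95, y -8 to 157, top z 54) that hides the catch rail. The rail's gap lies where the jaw is open 40 to 70 mm: a different place each time, unseen, found only by pushing the handle sideways; it is wide enough to enter over about 8 mm of jaw travel.
- jaw (a joint): Travel of the sprung jaw along jig +y (left), m: 0 clamping the case (-0.02 if there is none), 0.085 fully open. The spring drives it back with 7 N at 0 to 16 N at the end. Latched, it rests 13 to 15 mm short of where the pin entered the gap, at 0.026 to 0.057.
- jaw_face (a point): Middle of the jaw's pressing face, which looks to jig -y: a wooden plate 70 mm wide (jig x -55 to 15), 13 thick, top z 56, face at y -50 when clamping; it slides along y with a low steel carriage behind it.
- latch (a joint): Travel of the handle along jig +x, m: 0 at rest, returned by a light spring (2 to 3 N). It stops hard at 0.003 on the rail; only at the gap does it run on to 0.027. There hold it beyond 0.020 and let the jaw go back about 14 mm: the pin hooks behind a lip and stays, latch about 0.019. Let go less than half in, it springs out and the jaw snaps shut.
- handle_corner (a point): Inner corner of the angle handle, z 78; moves with jaw and latch, at rest jig x -10, y 25. Two upright wooden plates, 8 thick, z 46 to 108: one runs 66 mm to -x (push its inner face to +y to open the jaw), one 48 mm to -y (push its inner face to +x to move the latch). The corner is open above and to -x, -y; its floor is at z 46. Shut fingers from above can push both ways.
- case: Wooden slide-lid case, 60 mm (x) by 80 mm (y) by 45 mm high, 0.13 to 0.25 kg, loose, clamped at the start between fence and jaw on the base board. Origin at the centre of its underside (18 mm above the table).
- ledge_spot (a point): Where the case's origin belongs at the end: on the ledge (z 18), the case touching the stop strip (a bar 20 mm high above the ledge, 14 thick, inner face at jig x 140) and along the fence; 130 mm in jig +x from the clamped place. Jig axes.
- glue_bottle: White glue bottle, 56 mm across, 130 mm high, standing on the table beyond the clamp; not to be moved. Origin under its centre.
- spare_case: Another wooden case of the same size, on the table to the left of the clamp; not to be moved. Origin under its centre.
- spring_clamp: Black plastic spring clamp, about 150 mm long, 22 mm high, lying on the table to the right of the clamp; not to be moved. Origin at its pivot, on the table.

How it is judged:
By the outcome, as a careful person would: the job done as asked, in the order asked, and still so for the second after the job is handed in, with the robot touching nothing.
It also fails if it takes over 69 s, if anything falls off the work surface, if the arm or the gripper's body presses on something with over 40 N, if the wrist force passes 120 N, or if a joint passes its speed limit or range.

### The arm

A 6-joint arm with a two-finger parallel gripper is mounted at the origin on the work surface. World frame = base frame: x ahead of the robot, y to its left, z up, the work surface at z = 0. Lengths are in mm, angles in rad, forces in N, time in s.
With the tool pointing down it reaches from about 350 to 975 mm from the base axis. Payload 7.1 kg.
Tool frame: the origin (TCP) lies midway between the tips of the shut fingers; the grasp point (between the pads) lies 19 mm behind it (ctrl.grasp_offset is the distance from the TCP to the grasp point, in mm); z points along the fingers, y is the line along which they close (so a half turn about z gives the same grasp; the last joint's range is limited). The gripper opens to 88 mm and grips with 3 to 60 N. Pads are 20 mm wide; open, the fingers measure 115 mm over their backs; the gripper's body (75 mm by 178 mm) begins 61 mm behind the grasp point.
Start: joints at [-1.248, 0.423, 1.63, -0, 1.089, -0.019], TCP at [209.507, -588.822, 222.675] pointing down, gripper open.
Joint ranges: [-3, 3], [-0.9, 2.11], [0.09, 2.58], [-1.31, 4.45], [0.11, 2.69], [-2.54, 2.54]. Speed limits (rad/s): [2.39, 2.39, 3.01, 3.14, 3.14, 3.14].

### API

Orientations are given as a rotation vector (axis times angle).
In Python, from workcell import sensors, viewer, ctrl gives the robot as it stands. The module is installed in compiled form; this text tells all that it offers.
- The arm moves only by the shell command python3 -m handwheel 'ROWS'. ROWS is JSON, a list of rows, each a list of 7 numbers: the shift along the tool's x, y, z in mm, then the turn, a rotation vector about the tool's x, y, z in rad, then the closure, from 0 (fully open) to 1 (shut). In form: [[x, y, z, rx, ry, rz, jaw], ...]. A call has 1 to 10 rows; each row shifts and turns the commanded pose from where the row before left it, along the tool's axes as they then stand; what a row does not reach is not made up. A row lasts 1/8 s, in which the tool goes at most 62.5 mm and 10.7 degrees, less where a joint would pass 70% of its speed; a pose out of reach is approached as far as the arm can. A call is refused whole if a number of a shift passes 62.5 or a number of a turn 0.188, either way. A call with a gripper value outside its range is refused whole. The fingers move at their own pace and stop on an object; the grip force is fixed at half the most. Time passes only in rows, so rows that do not move let the fingers close. It gives the time, the measured TCP pose, the force, the opening and the grip force at its end, in the units of the state.
- sensors.get_obs(): the state, without advancing time (a new reading comes with each control period).
- viewer.get_image(name): name is "scene" or "top" or "wrist"; returns a dict with "frame" (384x512x3 uint8, blue, green, red), "fov_y" (degrees; the focal length in pixels is half the picture's height over the tangent of half this angle, whatever the lens; pixels are square), "cx", "cy" (the principal point, pixels), "distortion" ([k1, k2, p1, p2, k3] as OpenCV has them; the pictures are not rectified), "R" (3x3) and "t" (3): a world point X has camera coordinates R X + t. Camera axes: x right, y down, z forward; pixel columns grow to the right and rows downward; lengths in mm; the calibration is good to about 2 mm. A picture is of the moment at which its call begins. There is no depth.
- ctrl.close_job(): hands the job in; it is judged then, once.
The state is a dict: "t": time; "qpos": joint angles; "qvel": joint speeds; "joint_torque": joint torques, N m; "ee_pos": TCP position; "orientation": TCP orientation; "ft_force": force on the tool from outside, world axes, zero at the start; "moment": the same for the moment, N m; "width": finger opening in mm; "grasp_force": force on a finger pad.
Only numpy, scipy, OpenCV 4.12 (cv2) and the standard library are available. Lean on these libraries where they do the work, as an engineer would, in place of code of your own. Each camera call takes 0.05 s, during which the arm holds its last target. There are 200 camera calls.

## Working session

There is one attempt and no reset: what is moved stays moved. The work goes in short steps, Python scripts to look and compute and a shell command to move; the robot and the scene stay as the last step left them, time stands still between calls to the robot, and variables do not carry over. Pictures are saved under pics/ and viewed, at most 10 in all, crops included, and the job is handed in when it is done.

```bash
mkdir -p pics; cat > h.py <<'E'
import numpy as np, cv2
from workcell import sensors, viewer, ctrl
def cam(n):
    c=viewer.get_image(n); f=c["frame"].shape[0]/2/np.tan(np.radians(c["fov_y"])/2)
    c["K"]=np.array([[f,0,c["cx"]],[0,f,c["cy"]],[0,0,1]]); c["d"]=np.array(c["distortion"],float)
    c["R"]=np.array(c["R"]);c["t"]=np.array(c["t"]); return c
def px(c,P):
    return cv2.projectPoints(np.array(P,float).reshape(-1,3),cv2.Rodrigues(c["R"])[0],c["t"].astype(float),c["K"],c["d"])[0].reshape(-1,2)
def at_z(c,uv,z):
    u=cv2.undistortPoints(np.array(uv,float).reshape(-1,1,2),c["K"],c["d"]).reshape(-1,2)
    r=np.c_[u,np.ones(len(u))]@c["R"]; o=-c["R"].T@c["t"]
    z=np.broadcast_to(z,len(u)); return o+r*((z-o[2])/r[:,2])[:,None]
E
python3 - <<'E'
from h import *
import pickle
D={n:cam(n) for n in("top","scene")}
pickle.dump(D,open("c0.pkl","wb"))
for n in D:
    cv2.imwrite(f"pics/{n}0.png",cv2.resize(D[n]["frame"],(800,600)))
    print(n,-D[n]["R"].T@D[n]["t"],D[n]["K"][0,0],D[n]["d"])
o=sensors.get_obs();print(o["t"],o["orientation"],o["ft_force"])
E
```

```text
top [ 478.04353823   51.7364793  1276.65868372] 421.8697846394545 [-0.034092  0.        0.        0.        0.      ]
scene [1098.910259   -422.90367718  639.81978048] 396.3694924554127 [0.01745692 0.         0.         0.         0.        ]
0.1 [-3.09447431e+00 -5.34019487e-01  3.33798971e-04] [-0.35978516 -0.69307811  0.14127897]
```

View pics/top0.png

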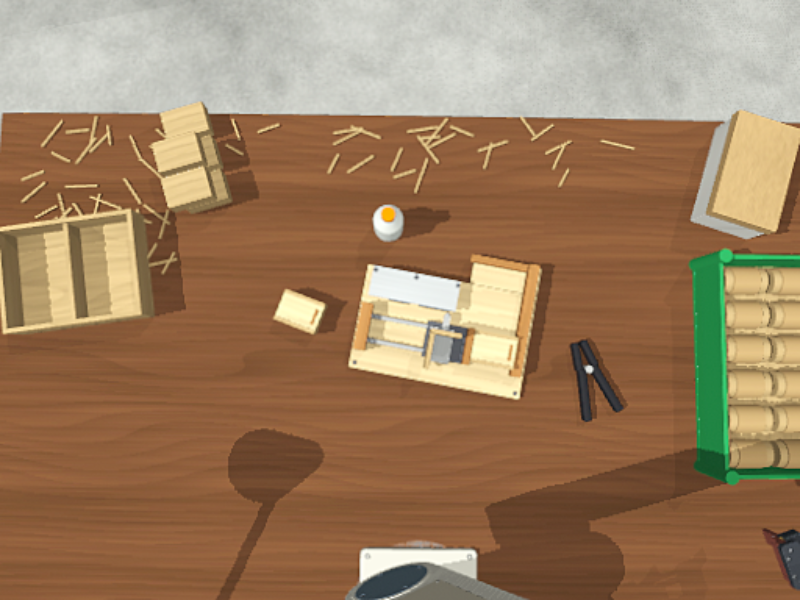

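View pics/scene0.png

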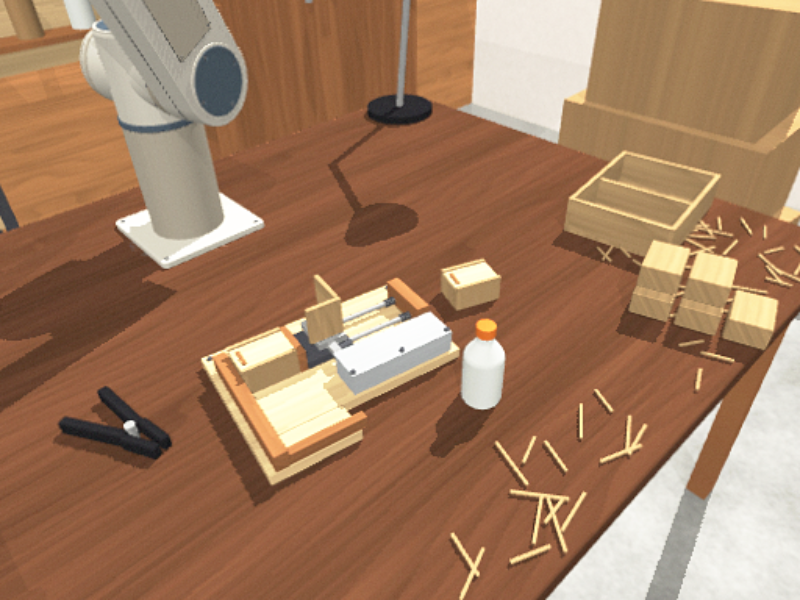

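Top view: the board runs near-left (349,368) to near-right (520,398) and far-left (367,265). The bottle is at (388,222), the spare case at (300,311) and the spring clamp at (590,370). I'll fit the jig pose and overlay the model to check it.

```bash
cat >> h.py <<'E'
import json,os
def W(p,j):
    p=np.array(p,float).reshape(-1,3);c,s=np.cos(j[2]),np.sin(j[2])
    return np.c_[j[0]+c*p[:,0]-s*p[:,1],j[1]+s*p[:,0]+c*p[:,1],p[:,2]]
J=json.load(open("jig.json")) if os.path.exists("jig.json") else None
E
python3 - <<'E'
from h import *
import pickle
from scipy.optimize import least_squares
D=pickle.load(open("c0.pkl","rb"));t=D["top"];s=D["scene"]
Pt=[(-100,170,18),(-100,-160,18),(100,170,18)];Ut=np.array([(349,368),(520,398),(367,265)])*.64
Ps=[(100,170,18)];Us=np.array([(459,350)])*.64
f=lambda j:np.r_[(px(t,W(Pt,j))-Ut).ravel(),(px(s,W(Ps,j))-Us).ravel()]
r=least_squares(f,[600,0,0]);print(r.x,f(r.x).round(1))
json.dump(list(r.x),open("jig.json","w"))
def box(a,b):return [[a[0],a[1],b[2]],[b[0],a[1],b[2]],[b[0],b[1],b[2]],[a[0],b[1],b[2]]]
B=[box((-100,-160,0),(100,170,18)),box((-50,-130,0),(10,-50,63)),box((39,-8,0),(95,157,54)),box((-60,-151,0),(155,-131,48)),box((-76,25,0),(-10,33,108)),box((-10,-23,0),(-2,25,108)),box((-100,144,0),(-99,166,54))]
out=[]
for c,(x0,y0,w,h) in((t,(210,155,150,112)),(s,(125,170,180,135))):
    k=800/w*.9
    im=cv2.resize(c["frame"][y0:y0+h,x0:x0+w],None,fx=4,fy=4,interpolation=cv2.INTER_CUBIC)
    for b in B: cv2.polylines(im,[np.int32((px(c,W(b,r.x))-[x0,y0]+.5)*4)],True,(0,0,255),1)
    out.append(im[:,:720])
h=max(o.shape[1] for o in out)
im=np.vstack([cv2.copyMakeBorder(o,0,0,0,h-o.shape[1],0) for o in out])
cv2.imwrite("pics/ov.png",cv2.resize(im,(int(im.shape[1]*600/im.shape[0]),600)))
print("bottle,spare,clamp",at_z(t,np.array([(388,214),(300,308),(590,370)])*.64,[130,45,22]).round())
E
```

```text
[ 5.16871043e+02 -4.99447510e+01 -1.70736330e-01] [ 0.  -0.8  0.1  0.1  0.9 -0.7 -0.2 -2.1]
bottle,spare,clamp [[ 719.   63.  130.]
 [ 556.  226.   45.]
 [ 445. -323.   22.]]
```

View pics/ov.png

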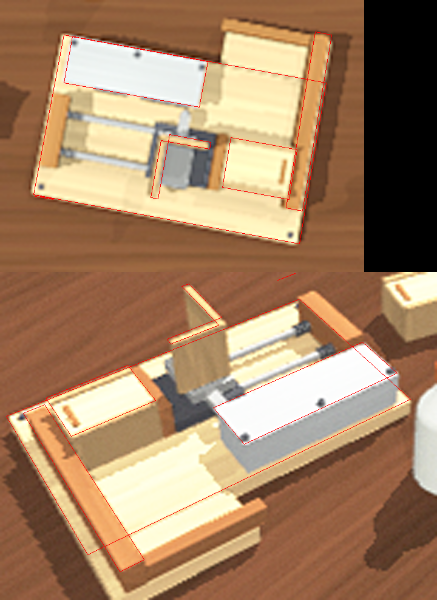

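The overlay matches: jig at about (517, -50) mm with yaw -0.171, good to ~2 mm. The case, jaw, handle and cover all lie where the model puts them. First I'll turn the tool parallel to the jig and shut the fingers, then travel.

```bash
python3 -m handwheel '[[0,0,0,0,0,0.171,1],[0,0,0,0,0,0.171,1],[0,0,0,0,0,0.171,1]]' 
python3 -m handwheel '[[18,-58,0,0,0,0,1],[18,-58,0,0,0,0,1],[18,-58,0,0,0,0,1],[18,-58,0,0,0,0,1],[18,-58,0,0,0,0,1],[18,-58,0,0,0,0,1],[18,-58,0,0,0,0,1],[18,-58,0,0,0,0,1],[18,-58,0,0,0,0,1],[18,-58,0,0,0,0,1]]'
cat >> h.py <<'E'
def inv(P):
    P=np.array(P,float);c,s=np.cos(J[2]),np.sin(J[2]);d=P[:2]-J[:2]
    return np.array([c*d[0]+s*d[1],-s*d[0]+c*d[1],P[2]])
def st():
    from scipy.spatial.transform import Rotation as Ro
    o=sensors.get_obs();F=np.array(o["ft_force"]);p=inv(o["ee_pos"])
    f=inv([F[0]+J[0],F[1]+J[1],F[2]]);x=Ro.from_rotvec(o["orientation"]).as_matrix()
    print("t",round(o["t"],2),"jig",p.round(1),"F jig",f.round(1),"yawerr",round(np.arctan2(x[1,0],x[0,0])-J[2],3),"tilt",x[:2,2].round(3),"w",round(o["width"],1))
E
python3 -c "
from h import *;st()
c=cam('wrist');cv2.imwrite('pics/w1.png',c['frame']);p=W([(-10,25,108),(-76,25,108),(-10,-23,108),(10,-50,63),(-50,-50,63)],J);print(px(c,p).round())"
```

```text
t: 0.48
ee_pos: [209.4, -588.5, 222.2]
orientation: [-3.128, 0.277, 0.001]
ft_force: [0.3, 0.6, 0.3]
width: 61.0
grasp_force: 0.0
t: 1.72
ee_pos: [486.2, -46.0, 222.7]
orientation: [3.13, -0.268, 0.0]
ft_force: [1.2, -0.6, 0.3]
width: 0.7
grasp_force: 0.0
t 1.73 jig [-30.9  -1.3 222.7] F jig [ 1.2 -0.4  0.3] yawerr -0.0 tilt [ 0. -0.] w 0.7
[[228. 158.]
 [230. 232.]
 [286. 158.]
 [312. 127.]
 [309. 189.]]
```

View pics/w1.png

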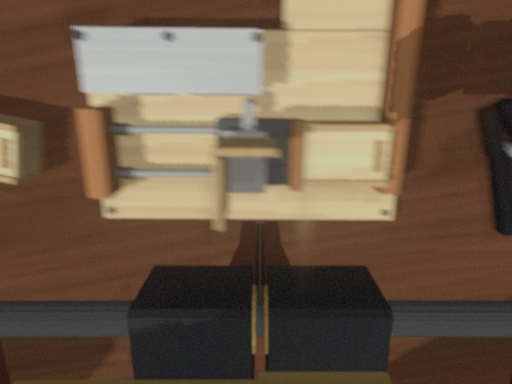

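The corner is at px (226,157), against a predicted (228,158), so alignment is good. Descending into the corner.

```bash
python3 -m handwheel '[[2,0,50,0,0,0,1],[0,0,50,0,0,0,1],[0,0,35,0,0,0,1],[0,0,25,0,0,0,1],[0,0,0,0,0,0,1]]' >/dev/null; python3 -c "from h import *;st()"
python3 -m handwheel '[[0,-4,0,0,0,0,1],[0,-4,0,0,0,0,1],[0,-4,0,0,0,0,1],[0,-4,0,0,0,0,1],[0,0,0,0,0,0,1]]' >/dev/null; python3 -c "from h import *;st()"
```

```text
t 2.4 jig [-30.8  -3.5  61. ] F jig [ 0.3 -0.3  0.3] yawerr -0.0 tilt [-0.004  0.001] w 0.6
t 3.02 jig [-29.   13.   62.9] F jig [0.3 0.5 0.3] yawerr 0.0 tilt [ 0. -0.] w 0.4
```

```bash
for i in 1; do python3 -m handwheel '[[0,-3,0,0,0,0,1],[0,-3,0,0,0,0,1],[0,0,0,0,0,0,1]]' >/dev/null; python3 -c "from h import *;st()"; python3 -m handwheel '[[0,-3,0,0,0,0,1],[0,-3,0,0,0,0,1],[0,0,0,0,0,0,1]]' >/dev/null; python3 -c "from h import *;st()";  done
python3 -c "
from h import *
a=cam('scene');f=cv2.resize(a['frame'][150:300,120:320],(800,600),interpolation=cv2.INTER_CUBIC);cv2.imwrite('pics/s2.png',f)"
```

```text
t 3.4 jig [-29.1  18.1  62.7] F jig [-0.5 -6.6  1.6] yawerr -0.0 tilt [-0.    -0.001] w 0.2
t 3.77 jig [-29.   23.9  62.7] F jig [ 1.  -7.6  1.6] yawerr -0.0 tilt [-0.    -0.001] w 0.2
```

View pics/s2.png

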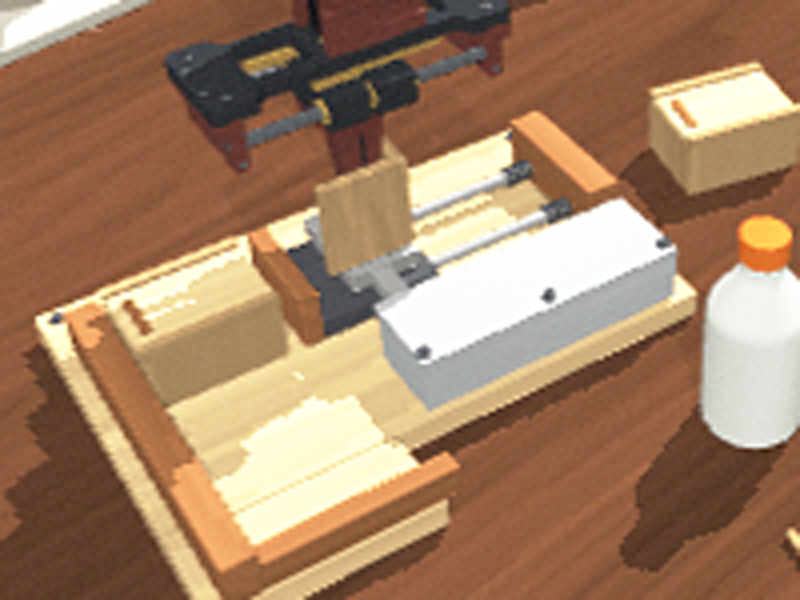

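The picture shows the jaw clear of the case and the fingers in the corner. Contact came at TCP y≈17, so jaw ≈ y−17. Opening to ~40, then pressing +x gently.

```bash
python3 -m handwheel '[[3,-6,0,0,0,0,1],[2,-6,0,0,0,0,1],[0,-6,0,0,0,0,1],[0,-6,0,0,0,0,1],[0,-6,0,0,0,0,1],[0,-3,0,0,0,0,1],[0,0,0,0,0,0,1]]' >/dev/null; python3 -c "from h import *;st()"
python3 -m handwheel '[[2,0,0,0,0,0,1],[2,0,0,0,0,0,1],[2,0,0,0,0,0,1],[0,0,0,0,0,0,1]]' >/dev/null; python3 -c "from h import *;st()"
python3 -m handwheel '[[2,0,0,0,0,0,1],[0,0,0,0,0,0,1]]' >/dev/null; python3 -c "from h import *;st()"
```

```text
t 4.7 jig [-25.5  56.3  62.5] F jig [-4.7 -9.9  5.2] yawerr 0.0 tilt [-0.003 -0.002] w 0.6
t 5.2 jig [-21.6  55.8  61.8] F jig [ -7.4 -10.3   3.5] yawerr -0.0 tilt [-0.008 -0.001] w 0.4
t 5.45 jig [-19.9  55.8  61.6] F jig [ -8.1 -10.7   3.5] yawerr -0.0 tilt [-0.008 -0.001] w 0.3
```

```bash
for r in 1 ; do python3 -m handwheel '[[2,0,0,0,0,0,1],[0,0,0,0,0,0,1]]' >/dev/null; python3 -c "from h import *;st()";python3 -m handwheel '[[2,0,0,0,0,0,1],[0,0,0,0,0,0,1]]' >/dev/null; python3 -c "from h import *;st()";python3 -m handwheel '[[2,0,0,0,0,0,1],[0,0,0,0,0,0,1]]' >/dev/null; python3 -c "from h import *;st()"; done
```

```text
t 5.7 jig [-18.2  55.7  61.5] F jig [ -7.4 -11.3   2.1] yawerr -0.0 tilt [-0.009 -0.001] w 0.3
t 5.95 jig [-18.1  55.6  61.4] F jig [-14.4 -11.6   8. ] yawerr -0.0 tilt [-0.013 -0.001] w 0.4
t 6.2 jig [-18.   55.4  61.4] F jig [-19.1 -10.4  14.6] yawerr -0.0 tilt [-0.016 -0.001] w -0.0
```

Hard stop at x = −18 (latch 3 mm), so latch ≈ x+21. Now I'll slide along +y while keeping the press light.

```bash
S='from h import *;st()'
python3 -m handwheel '[[-2,-2,0,0,0,0,1],[0,-2,0,0,0,0,1]]' >/dev/null; python3 -c "$S"
python3 -m handwheel '[[0,-2,0,0,0,0,1],[0,-2,0,0,0,0,1]]' >/dev/null; python3 -c "$S"
python3 -m handwheel '[[0,-2,0,0,0,0,1],[0,-2,0,0,0,0,1]]' >/dev/null; python3 -c "$S"
```

```text
t 6.45 jig [-18.1  59.3  61.4] F jig [-13.3 -12.2   7.6] yawerr -0.0 tilt [-0.012 -0.002] w 0.3
t 6.7 jig [-18.   63.3  61.4] F jig [-13.4 -12.8   7.6] yawerr -0.0 tilt [-0.012 -0.002] w 0.1
t 6.95 jig [-18.   67.2  61.4] F jig [-12.5 -13.8   8. ] yawerr -0.0 tilt [-0.012 -0.002] w 0.4
```

```bash
S='from h import *;st()'
python3 -m handwheel '[[0,-2,0,0,0,0,1],[0,-2,0,0,0,0,1]]' >/dev/null; python3 -c "$S"
python3 -m handwheel '[[0,-2,0,0,0,0,1],[0,-2,0,0,0,0,1]]' >/dev/null; python3 -c "$S"
```

```text
t 7.2 jig [-17.7  71.3  61.4] F jig [-12.1 -10.6   6.1] yawerr -0.0 tilt [-0.012 -0.002] w 0.3
t 7.45 jig [-14.9  75.6  61.6] F jig [ -1.4 -13.7  -2.5] yawerr -0.0 tilt [-0.006 -0.002] w 0.4
```

The pin broke through between y≈72 and 75. Running in along +x.

```bash
S='from h import *;st()'
python3 -m handwheel '[[3,-1,0,0,0,0,1],[3,0,0,0,0,0,1],[0,0,0,0,0,0,1]]' >/dev/null; python3 -c "$S"
python3 -m handwheel '[[4,0,0,0,0,0,1],[4,0,0,0,0,0,1],[4,0,0,0,0,0,1],[0,0,0,0,0,0,1]]' >/dev/null; python3 -c "$S"
```

```text
t 7.83 jig [-8.2 76.4 61.6] F jig [ -2.9 -13.6  -1.9] yawerr -0.0 tilt [-0.005 -0.002] w 0.4
t 8.32 jig [ 3.6 76.3 61.6] F jig [ -3.1 -13.4  -0.5] yawerr -0.0 tilt [-0.006 -0.002] w 0.9
```

In: latch ≈ 24.6. Letting the jaw return ~14 mm while holding +x.

```bash
S='from h import *;st()'
python3 -m handwheel '[[0,3,0,0,0,0,1],[0,3,0,0,0,0,1],[0,3,0,0,0,0,1],[0,0,0,0,0,0,1]]' >/dev/null; python3 -c "$S"
python3 -m handwheel '[[0,3,0,0,0,0,1],[0,2,0,0,0,0,1],[0,0,0,0,0,0,1]]' >/dev/null; python3 -c "$S"
python3 -m handwheel '[[0,2,0,0,0,0,1],[0,2,0,0,0,0,1],[0,0,0,0,0,0,1]]' >/dev/null; python3 -c "$S"
```

```text
t 8.82 jig [ 3.4 67.3 61.6] F jig [ -3.3 -12.7  -1.2] yawerr -0.0 tilt [-0.006 -0.002] w 0.3
t 9.2 jig [ 4.6 64.4 62.1] F jig [-3.7 -0.6 -2.1] yawerr -0.001 tilt [-0.003 -0.   ] w 0.7
t 9.57 jig [ 5.9 60.8 62.8] F jig [-4.5  2.7 -1.2] yawerr -0.0 tilt [0. 0.] w 0.6
```

The jaw stopped and its force has left the fingers. Easing off in −x to see whether the hook holds.

```bash
S='from h import *;st()'
python3 -m handwheel '[[-2,0,0,0,0,0,1],[-2,0,0,0,0,0,1],[0,0,0,0,0,0,1]]' >/dev/null; python3 -c "$S"
python3 -m handwheel '[[-2,0,0,0,0,0,1],[-2,0,0,0,0,0,1],[0,0,0,0,0,0,1]]' >/dev/null; python3 -c "$S"
python3 -m handwheel '[[-3,0,0,0,0,0,1],[-3,0,0,0,0,0,1],[0,0,0,0,0,0,1]]' >/dev/null; python3 -c "$S"
```

```text
t 9.95 jig [ 2.  60.7 62.9] F jig [-4.1  2.1  1.1] yawerr -0.0 tilt [0. 0.] w 0.4
t 10.32 jig [-2.  60.6 62.8] F jig [-2.9 -0.1  1.6] yawerr -0.0 tilt [ 0. -0.] w 0.6
t 10.7 jig [-8.1 60.6 62.7] F jig [ 0.8 -0.6  0.7] yawerr -0.0 tilt [ 0. -0.] w 0.6
```

Free of force between x −2 and −8, so it's latched. Lifting out, moving to behind the case at height and opening the fingers partway.

```bash
python3 -m handwheel '[[-3,0,-40,0,0,0,1],[0,0,-50,0,0,0,1],[0,0,-30,0,0,0,1],[-22,50,0,0,0,0,0.55],[-22,50,0,0,0,0,0.55],[-25,50,0,0,0,0,0.55],[0,0,0,0,0,0,0.55],[0,0,0,0,0,0,0.55]]' >/dev/null; python3 -c "
from h import *;st()
c=cam('wrist');d=cam('scene')
im=np.hstack([cv2.resize(c['frame'],(400,300)),cv2.resize(d['frame'][150:300,120:320],(400,300))]);cv2.imwrite('pics/m3.png',im)
s=.78125
print((px(c,W([(10,-50,63),(-50,-50,63),(-50,-130,63),(10,-130,63),(-55,-2,56)],J))*s).round())"
```

```text
t 11.7 jig [-79.6 -89.4 182.9] F jig [0.5 0.1 0.3] yawerr -0.002 tilt [ 0.001 -0.   ] w 39.1
[[164.  55.]
 [166. 114.]
 [241. 114.]
 [243.  55.]
 [123. 118.]]
```

View pics/m3.png

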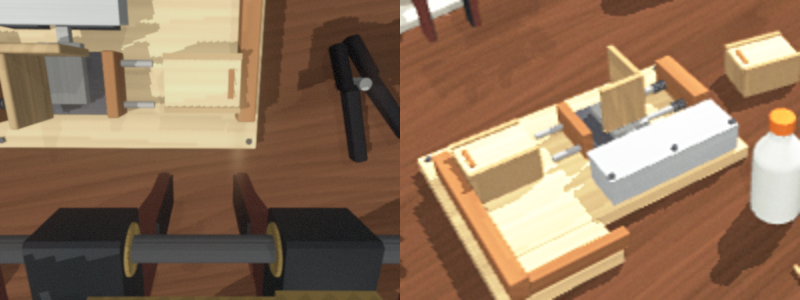

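The jaw stands latched open at ~48 mm by itself, and the case is where predicted (164–243, 55–114). Descending behind the case and pushing with two spread fingers.

```bash
S='from h import *;st()'
python3 -m handwheel '[[0,2,50,0,0,0,0.55],[0,0,50,0,0,0,0.55],[0,0,35,0,0,0,0.55],[0,0,10,0,0,0,0.55],[0,0,0,0,0,0,0.55]]' >/dev/null; python3 -c "$S"
python3 -m handwheel '[[5,0,0,0,0,0,0.55],[5,0,0,0,0,0,0.55],[5,0,0,0,0,0,0.55],[5,0,0,0,0,0,0.55],[5,0,0,0,0,0,0.55],[5,0,0,0,0,0,0.55],[5,0,0,0,0,0,0.55],[0,0,0,0,0,0,0.55]]' >/dev/null; python3 -c "$S"
```

```text
t 12.43 jig [-79.8 -90.7  37.6] F jig [ 0.7 -1.   0.6] yawerr 0.001 tilt [-0.001  0.   ] w 39.2
t 13.43 jig [-44.3 -91.4  37.7] F jig [0.  0.5 0.2] yawerr -0.0 tilt [ 0.001 -0.   ] w 39.6
```

```bash
S='from h import *;st()'
python3 -m handwheel '[[6,0,0,0,0,0,0.55],[6,0,0,0,0,0,0.55],[6,0,0,0,0,0,0.55],[6,0,0,0,0,0,0.55],[6,0,0,0,0,0,0.55],[6,0,0,0,0,0,0.55],[6,0,0,0,0,0,0.55]]' >/dev/null; python3 -c "$S"
python3 -m handwheel '[[6,0,0,0,0,0,0.55],[6,0,0,0,0,0,0.55],[6,0,0,0,0,0,0.55],[6,0,0,0,0,0,0.55],[6,0,0,0,0,0,0.55],[6,0,0,0,0,0,0.55],[6,0,0,0,0,0,0.55],[4,0,0,0,0,0,0.55],[0,0,0,0,0,0,0.55]]' >/dev/null; python3 -c "$S
c=cam('wrist');d=cam('scene')
im=np.hstack([cv2.resize(c['frame'],(400,300)),cv2.resize(d['frame'][150:300,120:320],(400,300))]);cv2.imwrite('pics/m4.png',im)"
```

```text
t 14.3 jig [ -2.7 -91.4  37.7] F jig [-0.6 -0.4 -0.7] yawerr -0.0 tilt [ 0. -0.] w 39.8
t 15.43 jig [ 43.5 -91.4  37.8] F jig [ 0.1 -0.5  0.4] yawerr -0.0 tilt [ 0.001 -0.   ] w 39.7
```

View pics/m4.png

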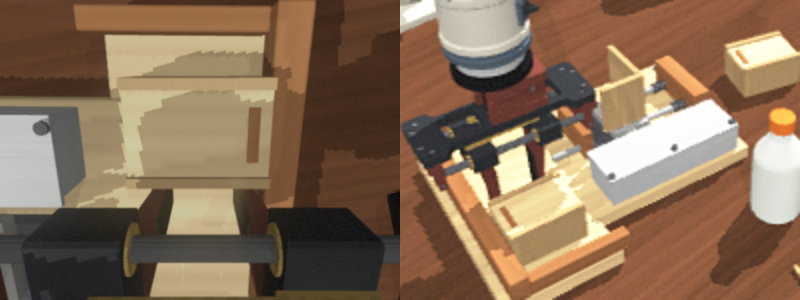

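The case slides upright, square and along the fence, with the stop strip ~25 mm ahead. Continuing to the stop and watching the force.

```bash
S='from h import *;st()'
python3 -m handwheel '[[5,0,0,0,0,0,0.55],[5,0,0,0,0,0,0.55],[5,0,0,0,0,0,0.55],[3,0,0,0,0,0,0.55],[0,0,0,0,0,0,0.55]]' >/dev/null; python3 -c "$S"
python3 -m handwheel '[[2,0,0,0,0,0,0.55],[2,0,0,0,0,0,0.55],[2,0,0,0,0,0,0.55],[0,0,0,0,0,0,0.55]]' >/dev/null; python3 -c "$S"
```

```text
t 16.15 jig [ 61.4 -91.4  37.7] F jig [-0.7  0.2  0.1] yawerr -0.0 tilt [ 0.001 -0.   ] w 39.6
t 16.65 jig [ 67.3 -91.4  37.7] F jig [-0.2  0.2  0.5] yawerr -0.0 tilt [ 0.001 -0.   ] w 39.3
```

```bash
S='from h import *;st()'
python3 -m handwheel '[[2,0,0,0,0,0,0.55],[0,0,0,0,0,0,0.55]]' >/dev/null; python3 -c "$S"
python3 -m handwheel '[[2,0,0,0,0,0,0.55],[0,0,0,0,0,0,0.55]]' >/dev/null; python3 -c "$S"
python3 -m handwheel '[[1.5,0,0,0,0,0,0.55],[0,0,0,0,0,0,0.55]]' >/dev/null; python3 -c "$S"
```

```text
t 16.9 jig [ 67.7 -91.3  37.5] F jig [-5.2  0.1  3.1] yawerr -0.001 tilt [-0.002  0.001] w 39.4
t 17.15 jig [ 67.7 -91.2  37.2] F jig [-10.5   0.7   7.7] yawerr -0.001 tilt [-0.006  0.002] w 39.7
t 17.4 jig [ 67.7 -91.1  37. ] F jig [-14.8   0.9   9.8] yawerr -0.001 tilt [-0.009  0.002] w 39.4
```

Firm contact with the stop strip. Backing straight off, lifting, and checking the result.

```bash
python3 -m handwheel '[[-4,0,0,0,0,0,0.55],[-8,0,0,0,0,0,0.55],[-30,0,0,0,0,0,0.55],[-20,0,-40,0,0,0,0.55],[0,0,-50,0,0,0,0.55],[0,0,-50,0,0,0,0.55],[0,0,0,0,0,0,0.55],[0,0,0,0,0,0,0.55]]' >/dev/null; python3 -c "
from h import *;st()
c=cam('wrist');d=cam('scene')
def ov(c,b):
    f=c['frame'].copy();cv2.polylines(f,[np.int32(px(c,W(b,J))+.5)],True,(0,0,255),1);return f
b=[(80,-130,63),(140,-130,63),(140,-50,63),(80,-50,63)]
im=np.hstack([cv2.resize(ov(c,b)[0:240,100:420],(400,300)),cv2.resize(ov(d,b)[150:300,120:320],(400,300))]);cv2.imwrite('pics/m5.png',im)"
```

```text
t 18.4 jig [ 10.2 -91.3 177.5] F jig [-0.4  0.1 -0.1] yawerr -0.0 tilt [ 0. -0.] w 39.6
```

View pics/m5.png

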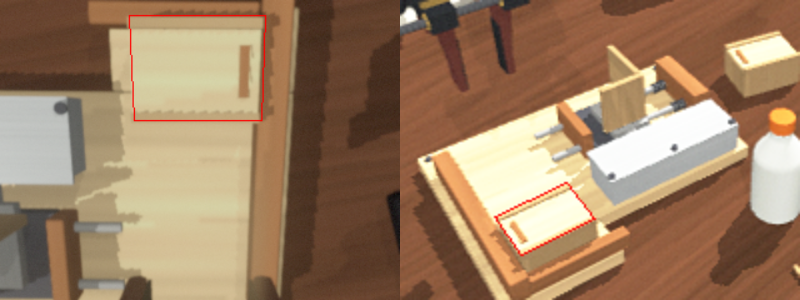

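The case sits square at the ledge spot, touching the stop strip and along the fence. The jaw is still latched open, the bottle and spare case look unmoved, and nothing went near the spring clamp. Handing in.

```bash
python3 -c "
from workcell import ctrl;print(ctrl.close_job())"
```

```text
the job is handed in; nothing more can be done
None
```

The jaw is latched open at about 48 mm, the case was slid upright along the fence until it met the stop strip, and the job is handed in at about 18 s; the bottle and spare case looked unmoved in the last picture, and the spring clamp was not in it, but the arm only passed well above it.

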